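Draw the sieve cup out of the core tube with the pull hook

ROBOT

A 6-joint arm with a two-finger parallel gripper is mounted at the origin on the work surface. World frame = base frame: x ahead of the robot, y to its left, z up, the work surface at z = 0. Lengths are in m, angles in rad, forces in N, time in s.
With the tool pointing down it reaches from about 0.375 to 0.975 m from the base axis. Payload 3.8 kg.
Tool frame: the origin (TCP) lies on the mounting face of the last link; the fingertips stand 173 mm ahead of it and the grasp point (between the pads) lies 155 mm ahead of it; z points along the fingers, y is the line along which they close (so a half turn about z gives the same grasp; the last joint's range is limited). The gripper opens to 85 mm and grips with 20 to 120 N. Pads are 22 mm wide; open, the fingers measure 114 mm over their backs; the gripper's body (76 mm by 85 mm) begins 54 mm behind the grasp point. The pads swing forward as they close: fully open they stand 13 mm farther back than shut.
Start: joints at [1.22, 0.264, 1.604, -0, 1.274, -0.037], TCP at [0.208, 0.642, 0.405] pointing down, gripper open.
Joint ranges: [-2.63, 2.63], [-0.94, 2.18], [0.31, 2.57], [-1.31, 4.45], [0, 2.66], [-2.55, 2.55]. Speed limits (rad/s): [2.57, 2.57, 3.14, 3.14, 3.14, 3.14].

INTERFACE

Orientations are given as a rotation vector (axis times angle).
In Python, from workcell import bot gives the robot as it stands.
- The arm moves only by the tool drive_tool, never from a script. Its argument "increments" is a list of rows, each an object with "delta_pos": the shift along the tool's x, y, z in mm, a list of three; "turn": the turn about the tool's z in rad; "jaw": the opening, from -1 (shut) to 1 (fully open). A call has 1 to 8 rows; each row shifts and turns the commanded pose from where the row before left it, along the tool's axes as they then stand; what a row does not reach is not made up. A row lasts 1/12 s, in which the tool goes at most 41.7 mm and 7.16 degrees, less where a joint would pass 70% of its speed; a pose out of reach is approached as far as the arm can. A call is refused whole if a number of a shift passes 41.7 or a number of a turn 0.125, either way. A call with a gripper value outside its range is refused whole. The fingers move at their own pace and stop on an object; "grip_force" is the grip in N (left out, the last holds). Time passes only in rows, so rows that do not move let the fingers close. It gives the time, the measured TCP pose, the force, the opening and the grip force at its end, in the units of the state.
- bot.read_state(): the state, without advancing time (a new reading comes with each control period).
- bot.read_camera(name): name is "side" or "top" or "wrist"; returns a dict with "pixels" (420x560x3 uint8, red, green, blue), "fovy" (degrees; the focal length in pixels is half the picture's height over the tangent of half this angle, whatever the lens; pixels are square), "cx", "cy" (the principal point, pixels), "camera_from_world" (4x4, takes a point from world to camera coordinates); the wrist camera has in their place "hand_eye" (4x4, takes a point from camera to tool coordinates, whose origin is the TCP and whose axes are the flange's). Camera axes: x right, y down, z forward; pixel columns grow to the right and rows downward; lengths in m; the calibration is good to about 2 mm. A picture is of the moment at which its call begins: read the wrist's pose just before it. There is no depth.
- bot.finish_job(): hands the job in; it is judged then, once.
The state is a dict: "time": time; "q": joint angles; "joint_vel": joint speeds; "joint_torque": joint torques, N m; "tool_pos": TCP position; "tcp_rot": TCP orientation; "wrist_force": force on the tool from outside, world axes, zero at the start; "torque": the same for the moment, N m; "width": opening from 0.0 (shut) to 1.0 (fully open); "grip_force": force on a finger pad.
Only numpy, scipy, OpenCV 4.12 (cv2) and the standard library are available. Lean on these libraries where they do the work, as an engineer would, in place of code of your own. Each camera call takes 0.05 s, during which the arm holds its last target. There are 200 camera calls.

TASK

Take the pull hook from its stand, catch the red pull eye of the brass sieve cup deep in the clear core tube, draw the cup out with the hook and set it down gently, upright, in the green tray. Then hang the hook back in the slot of its stand. Never touch the cup with the gripper, do not force or drop it, and leave the bottle, the spare sieve and the sample box where they are.

Things in the scene. Friction and masses are not known exactly. Their poses are not given: they have to be found in the camera images.
- tube: Clear round core tube, fixed, standing upright on a grey square foot plate (150 x 150 x 6 mm). Inner diameter 88 mm, outer 100 mm; rim 140 mm above the table, open at the top. Origin on the tube's axis at table height, z up. The bore floor is the top of the foot plate, 6 mm above the origin, so the bore is 134 mm deep.
- cup_mid (a point): Brass sieve cup, a disc 74 mm in diameter and 26 mm tall, about 0.3 to 0.6 kg, loose on the floor of the core tube with 7 mm of play all round. This point is on its axis, 13 mm above its underside; z up. On its top is a sprung steel turntable, 40 mm across, that carries the red eye: top 32.5 mm above the cup's underside; pressed with 3 to 8 N it sinks by up to 10 mm, and springs back.
- eye_peak (a point): Inside of the peak of the red eye, on the cup's axis 71.5 mm above its underside. The eye: a rigid upright arch of 7 mm bar, 39 mm wide outside, 25 mm inside, top 55 mm below the tube's rim. It swivels on light friction; its heading is random and NOT this point's x or y: look, or feel (a hook coming down on the bar is stopped; one that has caught carries the cup's weight).
- hook_grip (a point): Pull hook, 175 mm tall, 0.14 kg, hanging upright in its stand. This point: centre of its orange square grip, 22 x 22 mm (x, y normal to its faces), 63 mm tall; z up. Just below the grip is a dark flange, 64 (x) x 38 (y) x 6 mm, centred 10 mm to +x of the grip's axis, underside 37.5 mm below this point; from it an 8 mm steel rod runs down on the grip's axis.
- hook_foot (a point): Lowest point of the pull hook's rod, on the grip's axis, 143.5 mm below the grip's centre; z up. Here the rod turns to +x and ends in an upturned finger, 8 mm thick, its axis 20 mm to +x of the rod's: a 12 mm wide gap between rod and finger, its bottom 8 mm and the finger's top 20 mm above this point.
- stand: White sheet-metal stand for the hook, fixed, 120 (x) x 90 (y) mm, 110 mm tall. Origin: centre of its underside, z up. Its 8 mm top plate has a central through slot, 45 mm (x) by 23 mm (y), in which the hook hangs on its flange, its lowest point 4 mm above the table, finger towards the stand's +x, the grip's axis 10 mm to -x of the slot's centre.
- tray: Green open tray, fixed, 150 x 150 mm outside, rim 22 mm high, walls 4 mm, floor 5 mm above the table. Origin at the centre of its underside, z up.
- bottle: Bystander: white squeeze bottle with an orange cap, 56 mm in diameter, 130 mm tall. Origin at the centre of its underside.
- sieve: Bystander: spare brass sieve ring, 90 mm in diameter, 40 mm tall. Origin at the centre of its underside.
- samplebox: Bystander: closed green sample box with a white label, 84 x 114 x 40 mm. Origin at the centre of its underside.

How it is judged:
On the way, in this order (a step that is already met when the one before it is completed fails the run):
1. the cup hangs on the hook, its underside above the rim of the core tube (height (world z) of cup_mid above 0.153 m and contact force between hook and cup above 1 N), for 0.1 s.
2. the cup stands upright in the green tray and the hook is off it (z of cup_mid in the frame of tray below 0.022 m and horizontal distance between cup_mid and tray below 0.055 m and angle between cup_mid's own z axis and vertical below 0.1 rad and contact force between hook and cup below 0.05 N), for 0.2 s.
At the end, for the whole second after the job is handed in: Cup at rest, upright (0.1 rad) on the green tray's floor, its middle 12 to 22 mm above the tray's underside and within 55 mm of its centre; hook at rest, upright (0.1 rad), hanging in its stand: grip centre 142 to 152 mm above the stand's underside and within 24 mm of its axis (z of cup_mid in the frame of tray between 0.012 and 0.022 m and horizontal distance between cup_mid and tray below 0.055 m and angle between each of cup_mid, hook_grip's own z axis and vertical below 0.1 rad and linear speed of each of cup, hook below 0.02 m/s and z of hook_grip in the frame of stand between 0.142 and 0.152 m and horizontal distance between hook_grip and stand below 0.024 m); the robot touches nothing.
It fails at once if the gripper or arm touches the cup (contact force between any of the fingers, the arm and cup above 0.5 N).
It fails at once if the hook forces the cup (over 30 N) (contact force between hook and cup above 30 N).
It fails at once if the cup is dropped (faster than 0.8 m/s) (linear speed of cup above 0.8 m/s).
It fails at once if the bottle, the spare sieve or the sample box is moved over 30 mm (distance of any of bottle, sieve, samplebox from where it was at the start of the episode above 0.03 m).
It also fails if it takes over 72 s, if anything falls off the work surface, if the arm or the gripper's body presses on something with over 40 N, if the wrist force passes 120 N, or if a joint passes its speed limit or range.

## Working session

There is one attempt and no reset: what is moved stays moved. The work goes in short steps, Python scripts to look and compute and a tool call to move; the robot and the scene stay as the last step left them, time stands still between calls to the robot, and variables do not carry over. Pictures are saved under pics/ and viewed, at most 10 in all, crops included, and the job is handed in when it is done.

Besides the shell and the picture viewer there is one more tool, called after "Emit:" as name(argument=value, ...) on one line, values as JSON. drive_tool: Moves the arm, as the interface text tells. Its arguments: {"type":"object","properties":{"increments":{"type":"array"},"grip_force":{"type":"number"}},"required":["increments"]}

```bash
mkdir -p pics; ls; cat > h.py <<'E'
from workcell import bot
import numpy as np, cv2
from scipy.spatial.transform import Rotation as R
def shot(name,fn):
    s=bot.read_state(); c=bot.read_camera(name)
    if fn: cv2.imwrite('pics/'+fn,c['pixels'][:,:,::-1])
    f=210/np.tan(np.radians(c['fovy'])/2)
    if 'hand_eye' in c:
        T=np.eye(4);T[:3,:3]=R.from_rotvec(s['tcp_rot']).as_matrix();T[:3,3]=s['tool_pos']
        W=T@np.array(c['hand_eye'])
    else: W=np.linalg.inv(np.array(c['camera_from_world']))
    return c['pixels'],f,c['cx'],c['cy'],W
def ray(cam,u,v):
    _,f,cx,cy,W=cam
    return W[:3,3],W[:3,:3]@np.array([(u-cx)/f,(v-cy)/f,1])
def onz(cam,u,v,z):
    o,d=ray(cam,u,v); return o+d*(z-o[2])/d[2]
def tri(*rays):
    A=0;b=0
    for o,d in rays:
        d=d/np.linalg.norm(d);P=np.eye(3)-np.outer(d,d);A=A+P;b=b+P@o
    return np.linalg.solve(A,b)
def proj(cam,p):
    _,f,cx,cy,W=cam
    q=np.linalg.inv(W)@np.append(p,1); return cx+f*q[0]/q[2],cy+f*q[1]/q[2]
E
python3 - <<'E'
from h import *
import pickle
print(bot.read_state())
d={}
for n in('side','top','wrist'):
    d[n]=shot(n,n+'0.png'); print(n,d[n][1:4],d[n][4].round(3).tolist())
pickle.dump(d,open('c0.pkl','wb'))
a=np.hstack([d['side'][0],d['top'][0]])
E
```

```text
pics
{'time': 0.0, 'q': array([ 1.22008993e+00,  2.64770314e-01,  1.60541972e+00,  2.88420300e-05,
        1.27371369e+00, -3.69079933e-02]), 'joint_vel': array([-0.00027237, -0.00102367, -0.00088216,  0.00049376, -0.00114986,
       -0.00087519]), 'joint_torque': array([-2.22904317e-03, -5.15142560e+01, -3.67301023e+01, -3.84473915e-04,
        1.36373556e-02,  3.71565946e-06]), 'tool_pos': array([0.2082337 , 0.64170027, 0.40332533]), 'tcp_rot': array([-0.49083256, -3.10253263,  0.00355339]), 'wrist_force': array([-1.02683232, -0.08847885, -0.44104378]), 'torque': array([ 0.00472743, -0.01253144,  0.02312916]), 'grip_force': 0.0, 'width': 0.9966922655205768}
side (np.float64(406.0681665197022), 278.9531232930771, 214.96187578243757) [[-0.981, -0.095, 0.168, 0.458], [-0.192, 0.55, -0.813, 0.779], [-0.016, -0.83, -0.558, 0.661], [0.0, 0.0, 0.0, 1.0]]
top (np.float64(498.89433973489525), 283.489367440729, 214.77397446103006) [[-0.001, -0.998, 0.07, 0.505], [-1.0, -0.001, -0.026, 0.017], [0.026, -0.07, -0.997, 1.358], [0.0, 0.0, 0.0, 1.0]]
wrist (np.float64(306.1329226087248), 285.5122455363557, 211.98012148018373) [[0.308, 0.904, 0.295, 0.132], [0.951, -0.292, -0.098, 0.666], [-0.003, 0.31, -0.951, 0.374], [0.0, 0.0, 0.0, 1.0]]
```

View pics/side0.png

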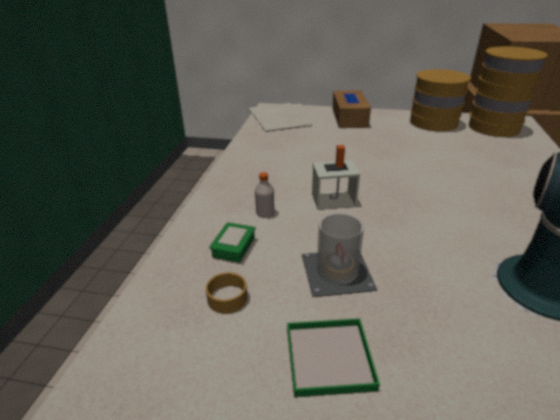

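View pics/top0.png

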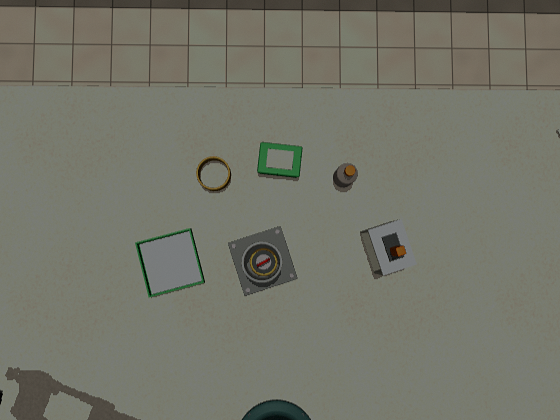

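```bash
python3 - <<'E'
from h import *
import pickle
d=pickle.load(open('c0.pkl','rb'))
T=d['top'][0];S=d['side'][0]
c=lambda I,u,v:cv2.resize(I[v:v+60,u:u+80],(400,300),interpolation=cv2.INTER_CUBIC)
m=np.vstack([np.hstack([c(T,350,215),c(T,223,230)]),np.hstack([c(S,300,145),c(S,300,225)])])
cv2.imwrite('pics/m.png',cv2.convertScaleAbs(m[:,:,::-1],alpha=1.4))
E
```

```text
(no output)
```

View pics/m.png

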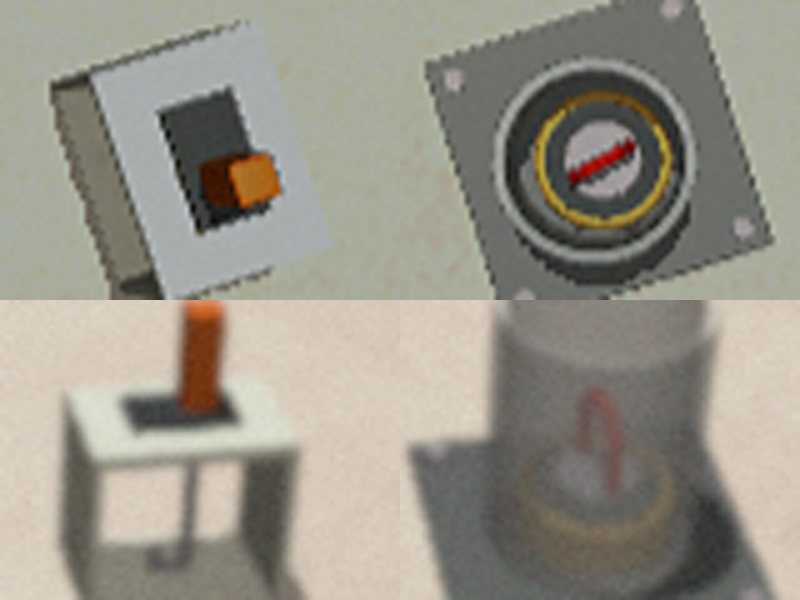

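```bash
cat > m.py <<'E'
from h import *
import pickle
d=pickle.load(open('c0.pkl','rb'))
t,s=d['top'],d['side']
P=lambda x,y:(350+x/5,215+y/5)
cs=[onz(t,*P(*p),.11) for p in[(93,72),(247,22),(332,245),(170,297)]]
print('stand',np.mean(cs,0).round(4)); 
for i in range(4): e=cs[i]-cs[i-1]; print(np.linalg.norm(e).round(3),np.degrees(np.arctan2(e[1],e[0])).round(1))
Q=lambda x,y:(300+x/5,145+y/5-60)
# grip top center in both
print('griptop',tri(ray(t,*P(254,180)),ray(s,300+205/5,145+308/5-60+0)) )
print('griptop',onz(t,*P(254,180),.178))
f=[onz(t,*P(*p),.116) for p in[(158,110),(232,88),(275,200),(198,235)]]; print('flange',np.mean(f,0))
O=lambda x,y:(223+(x-400)/5,230+y/5)
print('tube rim',onz(t,*O(595,160),.14)); 
a,b=onz(t,*O(570,180),.06),onz(t,*O(634,146),.06)
print('eye',(a+b)/2,np.degrees(np.arctan2(*(b-a)[1::-1])))
g=cv2.inRange(cv2.cvtColor(t[0],cv2.COLOR_RGB2HSV),(50,120,40),(80,255,255)); g[:,:120]=0;g[:,220:]=0
r=cv2.minAreaRect(cv2.findNonZero(g)); print('tray',r,onz(t,*r[0],.022))
for n,p in [('bottle',(346,175)),('sieve',(214,173)),('box',(280,160))]: print(n,onz(t,*p,.04))
E
sed -i 's/145+308\/5-60+0/145+8\/5+3/' m.py; python3 m.py
```

```text
stand [ 0.5118 -0.2891  0.11  ]
0.119 18.3
0.082 -72.2
0.119 -159.9
0.086 107.4
griptop [ 0.4989417  -0.29606696  0.16710197]
griptop [ 0.50131593 -0.29309747  0.178     ]
flange [ 0.51203585 -0.29031416  0.116     ]
tube rim [0.47493107 0.03684503 0.14      ]
eye [0.47140543 0.03452834 0.06      ] -62.1614029149779
tray ((169.1610107421875, 262.2279357910156), (56.00864028930664, 57.27535629272461), 75.61860656738281) [0.47183533 0.28480555 0.022     ]
bottle [ 0.70367019 -0.18542812  0.04      ]
sieve [0.70800801 0.16629571 0.04      ]
box [ 0.74352304 -0.00899447  0.04      ]
```

Emit:
drive_tool(increments=[{"delta_pos":[0,0,0],"turn":0.117,"jaw":1},{"delta_pos":[0,0,0],"turn":0.117,"jaw":1},{"delta_pos":[0,0,0],"turn":0.117,"jaw":1},{"delta_pos":[0,0,0],"turn":0.117,"jaw":1},{"delta_pos":[0,0,0],"turn":0.117,"jaw":1},{"delta_pos":[0,0,0],"turn":0.117,"jaw":1},{"delta_pos":[0,0,0],"turn":0.117,"jaw":1},{"delta_pos":[0,0,0],"turn":0.117,"jaw":1}])

```text
time: 0.82
tool_pos: [0.2083, 0.6419, 0.4041]
tcp_rot: [1.845, 2.542, -0.002]
wrist_force: [0.4, -0.5, -0.2]
width: 1.0
grip_force: 0.0
```

Emit:
drive_tool(increments=[{"delta_pos":[-38,10,0],"turn":0,"jaw":1},{"delta_pos":[-38,10,0],"turn":0,"jaw":1},{"delta_pos":[-38,10,0],"turn":0,"jaw":1},{"delta_pos":[-38,10,0],"turn":0,"jaw":1},{"delta_pos":[-38,10,0],"turn":0,"jaw":1},{"delta_pos":[-38,10,0],"turn":0,"jaw":1},{"delta_pos":[-38,10,0],"turn":0,"jaw":1},{"delta_pos":[-38,10,0],"turn":0,"jaw":1}])

```text
time: 1.48
tool_pos: [0.3806, 0.377, 0.4044]
tcp_rot: [1.837, 2.548, -0.0]
wrist_force: [1.3, 1.2, -0.2]
width: 1.0
grip_force: 0.0
```

Emit:
drive_tool(increments=[{"delta_pos":[-38,0,0],"turn":0,"jaw":1},{"delta_pos":[-38,0,0],"turn":0,"jaw":1},{"delta_pos":[-38,0,0],"turn":0,"jaw":1},{"delta_pos":[-38,0,0],"turn":0,"jaw":1},{"delta_pos":[-38,0,0],"turn":0,"jaw":1},{"delta_pos":[-38,0,0],"turn":0,"jaw":1},{"delta_pos":[-38,0,0],"turn":0,"jaw":1},{"delta_pos":[-38,0,0],"turn":0,"jaw":1}])

```text
time: 2.15
tool_pos: [0.4761, 0.0885, 0.4046]
tcp_rot: [1.838, 2.548, 0.0]
wrist_force: [-0.1, 0.8, -0.9]
width: 0.999
grip_force: 0.0
```

Emit:
drive_tool(increments=[{"delta_pos":[-38,-10,0],"turn":0,"jaw":1},{"delta_pos":[-38,-10,0],"turn":0,"jaw":1},{"delta_pos":[-38,-10,0],"turn":0,"jaw":1},{"delta_pos":[-38,-10,0],"turn":0,"jaw":1},{"delta_pos":[-38,-10,0],"turn":0,"jaw":1},{"delta_pos":[-38,-10,0],"turn":0,"jaw":1},{"delta_pos":[0,0,0],"turn":0,"jaw":1},{"delta_pos":[0,0,0],"turn":0,"jaw":1}])

```text
time: 2.82
tool_pos: [0.4908, -0.1469, 0.4043]
tcp_rot: [-1.843, -2.543, 0.0]
wrist_force: [-0.2, 0.5, -0.7]
width: 1.0
grip_force: 0.0
```

```bash
python3 - <<'E'
from h import *
import pickle
c=shot('wrist','w1.png');pickle.dump(c,open('c1.pkl','wb'))
print(c[4].round(3).tolist())
s=bot.read_state();M=R.from_rotvec(s['tcp_rot']).as_matrix();print(M.round(3))
print((M.T@(np.array([.5015,-.293,.305])-s['tool_pos'])*1000).round(1))
print(proj(c,[.5015,-.293,.178]))
E
```

```text
[[0.95, 0.296, 0.096, 0.466], [0.312, -0.903, -0.295, -0.072], [-0.0, 0.31, -0.951, 0.375], [0.0, 0.0, 0.0, 1.0]]
[[-0.313  0.95  -0.001]
 [ 0.95   0.313  0.001]
 [ 0.001 -0.001 -1.   ]]
[-143.5  -36.    99.1]
(np.float64(243.80740324075484), np.float64(391.1528232179485))
```

View pics/w1.png

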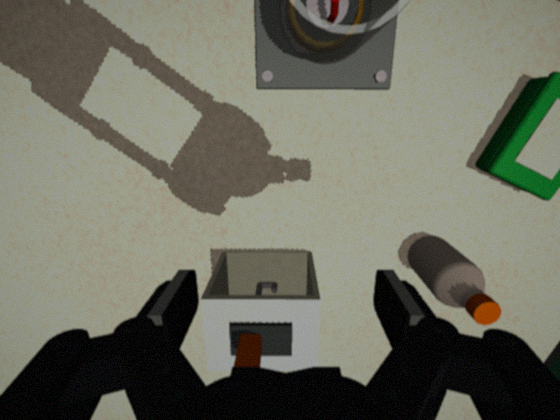

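```bash
python3 - <<'E'
from h import *
import pickle
c=pickle.load(open('c1.pkl','rb'))
a,b=onz(c,205,298,.11),onz(c,320,298,.11);e=b-a
print(np.linalg.norm(e),np.degrees(np.arctan2(e[1],e[0])))
n=np.array([e[1],-e[0],0])/np.linalg.norm(e)
st=(a+b)/2+n*.045; print('stand',st,'grip',st-e/np.linalg.norm(e)*.010)
f=onz(c,261,322.5,.116)+n*.019; print('flange c',f,'grip',f-e/np.linalg.norm(e)*.010)
s=bot.read_state();M=R.from_rotvec(s['tcp_rot']).as_matrix()
for g in (st,f):
  g=g-e/np.linalg.norm(e)*.010; g[2]=.305;print((M.T@(g-s['tool_pos'])*1000).round(1))
t=pickle.load(open('c0.pkl','rb'))['top']
print(tri(ray(t,350+51/5,215+36/5),ray(c,0,0))*0, )
E
```

```text
0.1151549614134549 18.169100003529508
stand [ 0.51279279 -0.28965175  0.11      ] grip [ 0.50329139 -0.29276997  0.11      ]
flange c [ 0.51077635 -0.28881339  0.116     ] grip [ 0.50127495 -0.29193161  0.116     ]
[-143.8  -34.2   99.1]
[-142.4  -35.9   99.1]
[ 0. -0.  0.]
```

Emit:
drive_tool(increments=[{"delta_pos":[-36,-9,0],"turn":0,"jaw":1},{"delta_pos":[-36,-9,0],"turn":0,"jaw":1},{"delta_pos":[-36,-9,0],"turn":0,"jaw":1},{"delta_pos":[-35,-8,0],"turn":0,"jaw":1},{"delta_pos":[0,0,33],"turn":0,"jaw":1},{"delta_pos":[0,0,33],"turn":0,"jaw":1},{"delta_pos":[0,0,33],"turn":0,"jaw":1},{"delta_pos":[0,0,0],"turn":0,"jaw":1}])

```text
time: 3.53
tool_pos: [0.5005, -0.2883, 0.298]
tcp_rot: [-1.827, -2.538, 0.001]
wrist_force: [-1.5, 0.8, -1.5]
width: 0.998
grip_force: 0.0
```

Emit:
drive_tool(increments=[{"delta_pos":[0,0,0],"turn":0,"jaw":-1},{"delta_pos":[0,0,0],"turn":0,"jaw":-1},{"delta_pos":[0,0,0],"turn":0,"jaw":-1},{"delta_pos":[0,0,0],"turn":0,"jaw":-1},{"delta_pos":[0,0,0],"turn":0,"jaw":-1},{"delta_pos":[0,0,0],"turn":0,"jaw":-1},{"delta_pos":[0,0,0],"turn":0,"jaw":-1},{"delta_pos":[0,0,0],"turn":0,"jaw":-1}], grip_force=80)

```text
time: 4.2
tool_pos: [0.5038, -0.2922, 0.3081]
tcp_rot: [1.836, 2.545, 0.001]
wrist_force: [0.6, 0.7, 6.6]
width: 0.244
grip_force: 79.0
```

Emit:
drive_tool(increments=[{"delta_pos":[0,0,-10],"turn":0,"jaw":-1},{"delta_pos":[0,0,-20],"turn":0,"jaw":-1},{"delta_pos":[0,0,-20],"turn":0,"jaw":-1},{"delta_pos":[0,0,-25],"turn":0,"jaw":-1},{"delta_pos":[0,0,-30],"turn":0,"jaw":-1},{"delta_pos":[0,0,-30],"turn":0,"jaw":-1},{"delta_pos":[0,0,-30],"turn":0,"jaw":-1},{"delta_pos":[0,0,-30],"turn":0,"jaw":-1}])

```text
time: 4.87
tool_pos: [0.5025, -0.2915, 0.5023]
tcp_rot: [-1.838, -2.547, -0.0]
wrist_force: [0.1, -0.1, -1.6]
width: 0.246
grip_force: 78.2
```

```bash
python3 - <<'E'
from h import *
import pickle
s=bot.read_state();print(s)
d={n:shot(n,n+'2.png') for n in('side','top','wrist')};pickle.dump(d,open('c2.pkl','wb'))
S=cv2.resize(d['side'][0][90:220,270:400],(390,390));
T=cv2.resize(d['top'][0][200:300,350:450],(390,390))
cv2.imwrite('pics/m2.png',np.hstack([S,T])[:,:,::-1])
E
```

```text
{'time': 4.8667, 'q': array([-5.68539991e-01,  4.09231862e-02,  1.68131887e+00,  6.70252530e-05,
        1.41998721e+00, -8.89294350e-01]), 'joint_vel': array([-1.80298516e-04, -1.22809086e-01, -5.18526009e-01,  8.52525667e-04,
        6.35595564e-01,  2.07139337e-03]), 'joint_torque': array([ 4.97753837e-02, -4.11535263e+01, -3.71217084e+01,  2.73490106e-03,
       -4.95318621e-01, -8.15038175e-05]), 'tool_pos': array([ 0.50246126, -0.29146583,  0.50226623]), 'tcp_rot': array([-1.83782953e+00, -2.54714947e+00, -4.74576795e-05]), 'wrist_force': array([ 0.09872958, -0.0770721 , -1.6439943 ]), 'torque': array([-0.04977431, -0.09152818, -0.02550427]), 'grip_force': 78.23824882507324, 'width': 0.24633296722578008}
```

View pics/m2.png

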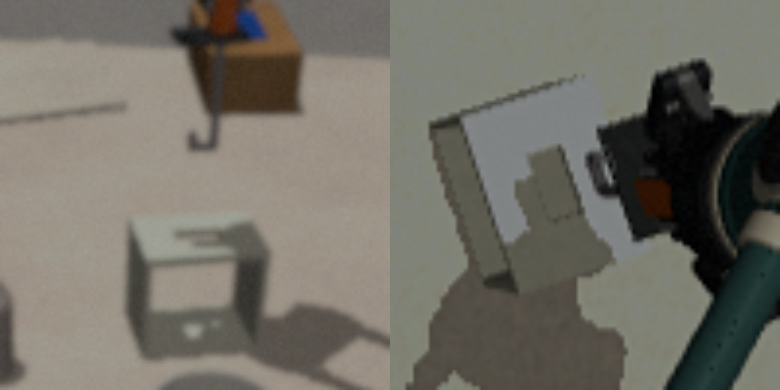

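Emit:
drive_tool(increments=[{"delta_pos":[20,3,0],"turn":0,"jaw":-1},{"delta_pos":[35,6,0],"turn":0,"jaw":-1},{"delta_pos":[40,7,0],"turn":0,"jaw":-1},{"delta_pos":[40,7,0],"turn":0,"jaw":-1},{"delta_pos":[40,7,0],"turn":0,"jaw":-1},{"delta_pos":[34,6,0],"turn":0,"jaw":-1},{"delta_pos":[0,0,0],"turn":0,"jaw":-1},{"delta_pos":[0,0,0],"turn":0,"jaw":-1}])

```text
time: 5.68
tool_pos: [0.4704, -0.0803, 0.4989]
tcp_rot: [-1.832, -2.549, 0.002]
wrist_force: [1.0, -1.6, -1.4]
width: 0.244
grip_force: 78.3
```

```bash
python3 - <<'E'
from h import *
import pickle
c=shot('wrist','w3.png');pickle.dump(c,open('c3.pkl','wb'))
s=bot.read_state();print(s['tool_pos'])
d=pickle.load(open('c2.pkl','rb'))
for z in(.19,.195,.2,.205):print(z,proj(d['side'],[.5025,-.2915,z]))
E
```

```text
[ 0.47078037 -0.08142061  0.49908986]
0.19 (np.float64(339.3385150033998), np.float64(142.6692905462766))
0.195 (np.float64(339.4586100159502), np.float64(141.0112305176146))
0.2 (np.float64(339.57929569219306), np.float64(139.34501564689873))
0.205 (np.float64(339.7005764004655), np.float64(137.67058562383738))
```

View pics/w3.png

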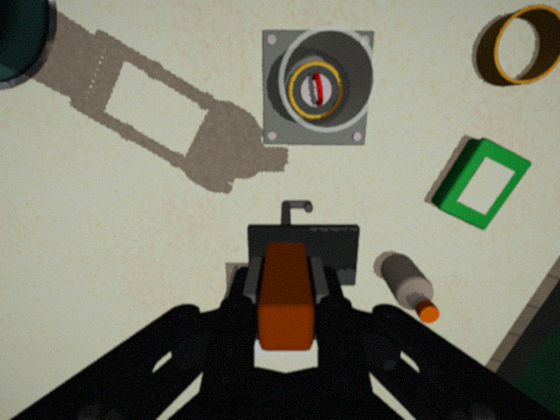

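```bash
python3 - <<'E'
from h import *
import pickle
c=pickle.load(open('c3.pkl','rb'));t=pickle.load(open('c0.pkl','rb'))['top']
res=[]
for n,k,box in(('w',c,(50,130,280,360)),('t',t,(240,285,240,290))):
    h=k[0].astype(int);m=((h[...,0]>90)&(h[...,0]>2*h[...,1])&(h[...,0]>2*h[...,2])).astype(np.uint8)
    z=np.zeros_like(m);z[box[0]:box[1],box[2]:box[3]]=m[box[0]:box[1],box[2]:box[3]]
    p=cv2.findNonZero(z).reshape(-1,2).astype(float);mu=p.mean(0);u,sv,v=np.linalg.svd(p-mu);pr=(p-mu)@v[0]
    e=[mu+v[0]*pr.min(),mu+v[0]*pr.max()];print(n,len(p),mu,e)
    w=[onz(k,*q,.065) for q in e];dd=w[1]-w[0];print(np.mean(w,0),np.linalg.norm(dd),np.degrees(np.arctan2(dd[1],dd[0])))
    res.append(ray(k,*mu))
print('tri',tri(*res))
for z in(.065,.0775):print(onz(c,316.5,88,z))
# rim ellipse in wrist: left 277 right 373, top 26 bottom 132
print('rim',onz(c,326,79,.14))
print('plate ctr',np.mean([onz(c,*p,.006) for p in[(262,30),(374,31),(367,143),(264,143)]],0))
f=onz(c,286,220,.197);g=onz(c,309,205,.21);s=bot.read_state()
M=R.from_rotvec(s['tcp_rot']).as_matrix()
print('foot rel tool',M.T@(f-s['tool_pos']),'finger',M.T@(g-s['tool_pos']))
print('foot',f)
E
```

```text
w 149 [318.62416107  87.40939597] [array([316.34473821,  71.80358426]), array([321.04643446, 103.99321767])]
[0.47330371 0.03429826 0.065     ] 0.03735778705611638 -60.59105299592468
t 18 [263.05555556 261.61111111] [array([269.10138346, 258.1785694 ]), array([258.96293308, 263.93471304])]
[0.47549491 0.03284149 0.065     ] 0.02998975155633254 119.4534503142627
tri [0.47367705 0.03569448 0.05633677]
[0.47065355 0.03357633 0.065     ]
[0.4698482 0.0323786 0.0775   ]
rim [0.47185024 0.03716157 0.14      ]
plate ctr [0.47547254 0.03719976 0.006     ]
foot rel tool [-1.61688616e-02  6.54852089e-05  3.02079514e-01] finger [0.00257214 0.02033514 0.28904565]
foot [ 0.47524878 -0.09675753  0.197     ]
```

Emit:
drive_tool(increments=[{"delta_pos":[0,0,0],"turn":-0.096,"jaw":-1},{"delta_pos":[0,0,0],"turn":-0.096,"jaw":-1},{"delta_pos":[20,6,0],"turn":0,"jaw":-1},{"delta_pos":[30,8,0],"turn":0,"jaw":-1},{"delta_pos":[30,8,0],"turn":0,"jaw":-1},{"delta_pos":[19,5,0],"turn":0,"jaw":-1},{"delta_pos":[0,0,0],"turn":0,"jaw":-1},{"delta_pos":[0,0,0],"turn":0,"jaw":-1}])

```text
time: 6.4
tool_pos: [0.4463, 0.017, 0.4999]
tcp_rot: [-1.584, -2.712, 0.002]
wrist_force: [-0.2, 0.3, -1.4]
width: 0.247
grip_force: 78.4
```

```bash
cat > st.py <<'E'
from h import *
import sys
s=bot.read_state();M=R.from_rotvec(s['tcp_rot']).as_matrix()
print(s['time'],s['tool_pos'].round(4),'yhead',np.degrees(np.arctan2(M[1,1],M[0,1])).round(2),s['wrist_force'].round(2))
if len(sys.argv)>2:
    p=np.array([float(a) for a in sys.argv[1:4]]);print('go mm',(M.T@(p-s['tool_pos'])*1000).round(1))
E
python3 st.py .4456 .0183 .499; python3 - <<'E'
from h import *
d={n:shot(n,n+'4.png') for n in('side','wrist')}
S=cv2.resize(d['side'][0][130:290,280:400],(360,480))
W=cv2.resize(d['wrist'][0][100:330,180:390],(438,480))
cv2.imwrite('pics/m4.png',np.hstack([S,W])[:,:,::-1])
E
```

```text
6.4 [0.4463 0.017  0.4999] yhead 29.41 [-0.21  0.32 -1.39]
go mm [1.5 0.  0.9]
```

View pics/m4.png

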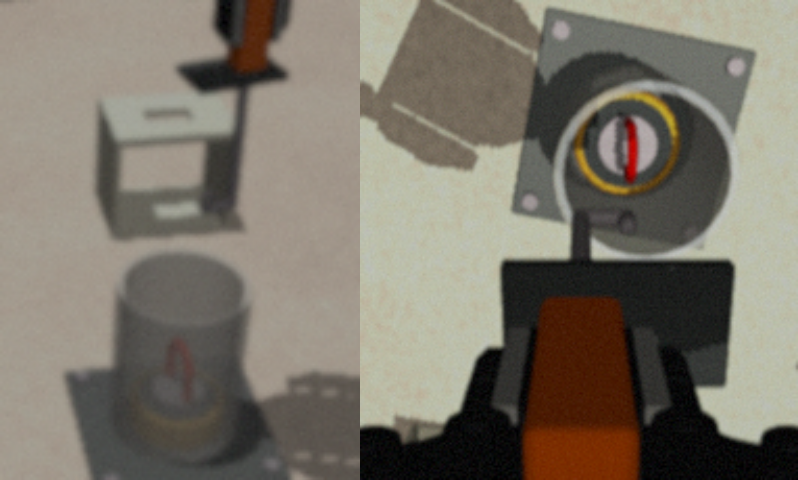

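```bash
python3 - <<'E'
from h import *
c=shot('wrist','w5.png')
s=bot.read_state();M=R.from_rotvec(s['tcp_rot']).as_matrix()
h=c[0].astype(int);m=((h[...,0]>90)&(h[...,0]>2*h[...,1])&(h[...,0]>2*h[...,2]));m[:140]=0;m[205:]=0
p=np.argwhere(m)[:,::-1];print(p.min(0),p.max(0))
p=p[np.abs(p[:,0]-310)<25]
a=p[p[:,1]<p[:,1].min()+4].mean(0);b=p[p[:,1]>p[:,1].max()-4].mean(0)
for q in(a,b,p.mean(0)): print(q,(M.T@(onz(c,*q,.065)-s['tool_pos'])*1000).round(1))
print('rim c',M.T@(onz(c,180+(643-360)/438*210,100+168/480*230,.14)-s['tool_pos']))
E
```

```text
[308 158] [312 186]
[309.66666667 159.91666667] [ 19.4  31.3 435.2]
[309.75  184.375] [-13.6  32.3 435.2]
[310.06722689 172.76470588] [  2.2  32.3 435.2]
rim c [0.00797804 0.03262366 0.36022695]
```

Emit:
drive_tool(increments=[{"delta_pos":[2,0,0],"turn":0,"jaw":-1},{"delta_pos":[0,0,20],"turn":0,"jaw":-1},{"delta_pos":[0,0,20],"turn":0,"jaw":-1},{"delta_pos":[0,0,20],"turn":0,"jaw":-1},{"delta_pos":[0,0,20],"turn":0,"jaw":-1},{"delta_pos":[0,0,10],"turn":0,"jaw":-1},{"delta_pos":[0,0,0],"turn":0,"jaw":-1}])

```text
time: 7.13
tool_pos: [0.4443, 0.0187, 0.4078]
tcp_rot: [-1.584, -2.707, 0.005]
wrist_force: [-0.4, -0.7, -2.0]
width: 0.25
grip_force: 78.4
```

Emit:
drive_tool(increments=[{"delta_pos":[0,0,8],"turn":0,"jaw":-1},{"delta_pos":[0,0,8],"turn":0,"jaw":-1},{"delta_pos":[0,0,8],"turn":0,"jaw":-1},{"delta_pos":[0,0,8],"turn":0,"jaw":-1},{"delta_pos":[0,0,0],"turn":0,"jaw":-1},{"delta_pos":[0,0,0],"turn":0,"jaw":-1}])

```text
time: 7.63
tool_pos: [0.445, 0.0193, 0.3781]
tcp_rot: [-1.584, -2.712, 0.001]
wrist_force: [0.3, 0.4, -1.7]
width: 0.248
grip_force: 78.4
```

Emit:
drive_tool(increments=[{"delta_pos":[0,0,7],"turn":0,"jaw":-1},{"delta_pos":[0,0,7],"turn":0,"jaw":-1},{"delta_pos":[0,0,7],"turn":0,"jaw":-1},{"delta_pos":[0,0,6],"turn":0,"jaw":-1},{"delta_pos":[0,0,0],"turn":0,"jaw":-1},{"delta_pos":[0,0,0],"turn":0,"jaw":-1}])

```text
time: 8.13
tool_pos: [0.4449, 0.0193, 0.3509]
tcp_rot: [-1.584, -2.711, 0.001]
wrist_force: [0.6, -0.2, -1.0]
width: 0.247
grip_force: 78.4
```

```bash
python3 st.py; python3 - <<'E'
from h import *
d={n:shot(n,n+'6.png') for n in('side','wrist')}
S=cv2.resize(d['side'][0][190:290,290:390],(480,480),interpolation=2)
W=cv2.resize(d['wrist'][0][80:290,190:400][:140],(320*480//320*210//210,320))
cv2.imwrite('pics/m6.png',np.hstack([S,cv2.copyMakeBorder(W[:,:320],0,160,0,0,0)])[:,:,::-1])
E
```

```text
8.1333 [0.4449 0.0193 0.3509] yhead 29.39 [ 0.64 -0.16 -1.01]
```

View pics/m6.png

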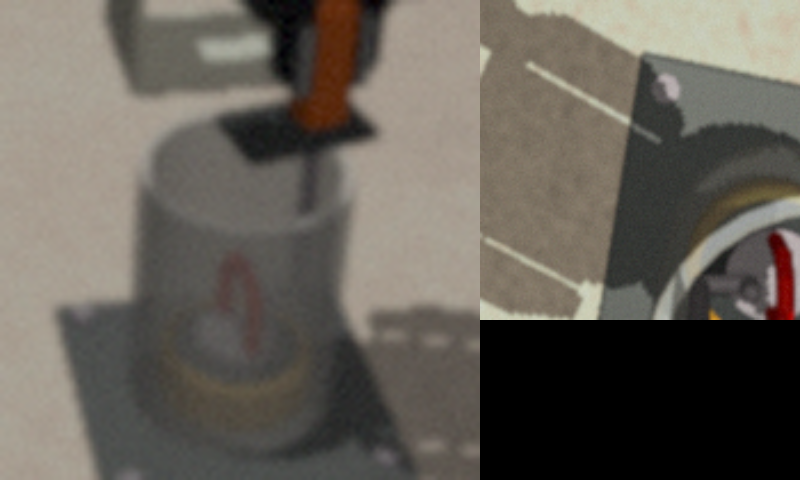

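Emit:
drive_tool(increments=[{"delta_pos":[0,5,0],"turn":0,"jaw":-1},{"delta_pos":[0,5,0],"turn":0,"jaw":-1},{"delta_pos":[0,5,0],"turn":0,"jaw":-1},{"delta_pos":[0,4,0],"turn":0,"jaw":-1},{"delta_pos":[0,3,0],"turn":0,"jaw":-1},{"delta_pos":[0,0,0],"turn":0,"jaw":-1}])

```text
time: 8.73
tool_pos: [0.465, 0.0304, 0.3518]
tcp_rot: [1.584, 2.712, 0.0]
wrist_force: [-0.3, 0.6, -1.2]
width: 0.248
grip_force: 78.4
```

Emit:
drive_tool(increments=[{"delta_pos":[0,0,-6],"turn":0,"jaw":-1},{"delta_pos":[0,0,-6],"turn":0,"jaw":-1},{"delta_pos":[0,0,-5],"turn":0,"jaw":-1},{"delta_pos":[0,0,-4],"turn":0,"jaw":-1},{"delta_pos":[0,0,-3],"turn":0,"jaw":-1},{"delta_pos":[0,0,-3],"turn":0,"jaw":-1},{"delta_pos":[0,0,-3],"turn":0,"jaw":-1},{"delta_pos":[0,0,0],"turn":0,"jaw":-1}])

```text
time: 9.4
tool_pos: [0.4642, 0.03, 0.3817]
tcp_rot: [-1.585, -2.712, 0.0]
wrist_force: [-0.0, 0.0, -5.5]
width: 0.244
grip_force: 78.4
```

Emit:
drive_tool(increments=[{"delta_pos":[0,0,-5],"turn":0,"jaw":-1},{"delta_pos":[0,0,-10],"turn":0,"jaw":-1},{"delta_pos":[0,0,-12],"turn":0,"jaw":-1},{"delta_pos":[0,0,-12],"turn":0,"jaw":-1},{"delta_pos":[0,0,-12],"turn":0,"jaw":-1},{"delta_pos":[0,0,-12],"turn":0,"jaw":-1},{"delta_pos":[0,0,-8],"turn":0,"jaw":-1},{"delta_pos":[0,0,-4],"turn":0,"jaw":-1}])

```text
time: 10.07
tool_pos: [0.4648, 0.0301, 0.4592]
tcp_rot: [1.584, 2.71, 0.003]
wrist_force: [0.7, 0.6, -5.4]
width: 0.251
grip_force: 78.6
```

Emit:
drive_tool(increments=[{"delta_pos":[0,0,-5],"turn":0,"jaw":-1},{"delta_pos":[0,0,-12],"turn":0,"jaw":-1},{"delta_pos":[0,0,-14],"turn":0,"jaw":-1},{"delta_pos":[0,0,-14],"turn":0,"jaw":-1},{"delta_pos":[0,0,-14],"turn":0,"jaw":-1},{"delta_pos":[0,0,-12],"turn":0,"jaw":-1},{"delta_pos":[0,0,-8],"turn":0,"jaw":-1},{"delta_pos":[0,0,-4],"turn":0,"jaw":-1}])

```text
time: 10.73
tool_pos: [0.4645, 0.0301, 0.5413]
tcp_rot: [1.584, 2.711, 0.001]
wrist_force: [-0.0, -0.6, -5.1]
width: 0.246
grip_force: 78.8
```

```bash
python3 st.py; python3 - <<'E'
from h import *
d={n:shot(n,n+'7.png') for n in('side','top')}
S=cv2.resize(d['side'][0][120:320,260:420],(400,500),interpolation=2)
W=cv2.resize(d['top'][0][180:340,130:290],(400,500))
cv2.imwrite('pics/m7.png',np.hstack([S,W])[:,:,::-1])
E
```

```text
10.7333 [0.4645 0.0301 0.5413] yhead 29.4 [-0.01 -0.62 -5.07]
```

View pics/m7.png

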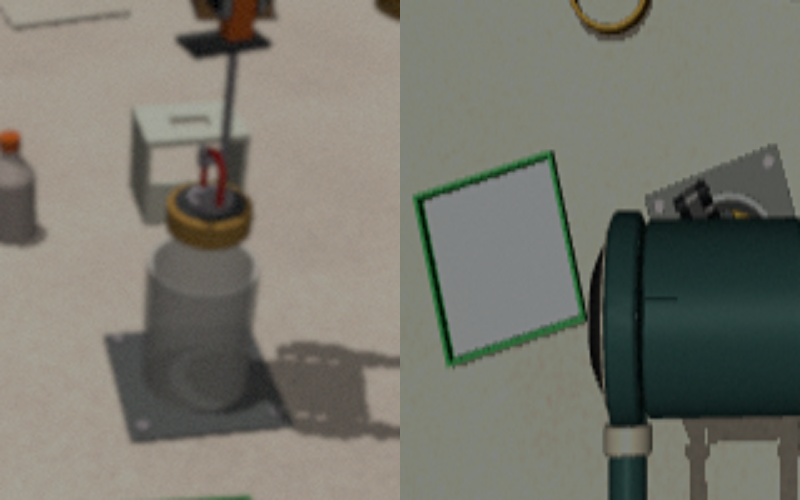

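Emit:
drive_tool(increments=[{"delta_pos":[3.5,2,0],"turn":0,"jaw":-1},{"delta_pos":[7,4,0],"turn":0,"jaw":-1},{"delta_pos":[10.5,6,0],"turn":0,"jaw":-1},{"delta_pos":[14,8,0],"turn":0,"jaw":-1},{"delta_pos":[16,9,0],"turn":0,"jaw":-1},{"delta_pos":[17.5,9.5,0],"turn":0,"jaw":-1},{"delta_pos":[17.5,9.5,0],"turn":0,"jaw":-1},{"delta_pos":[17.5,9.5,0],"turn":0,"jaw":-1}])

```text
time: 11.5
tool_pos: [0.4632, 0.15, 0.5386]
tcp_rot: [-1.584, -2.711, 0.002]
wrist_force: [-0.1, -0.1, -5.5]
width: 0.244
grip_force: 78.7
```

Emit:
drive_tool(increments=[{"delta_pos":[17.5,9.5,0],"turn":0,"jaw":-1},{"delta_pos":[17.5,9.5,0],"turn":0,"jaw":-1},{"delta_pos":[17.5,9.5,0],"turn":0,"jaw":-1},{"delta_pos":[16,9,0],"turn":0,"jaw":-1},{"delta_pos":[14,8,0],"turn":0,"jaw":-1},{"delta_pos":[11,6,0],"turn":0,"jaw":-1},{"delta_pos":[9,5,0],"turn":0,"jaw":-1},{"delta_pos":[6,3,0],"turn":0,"jaw":-1}])

```text
time: 12.17
tool_pos: [0.462, 0.2735, 0.5389]
tcp_rot: [-1.583, -2.712, 0.001]
wrist_force: [-0.3, 0.8, -5.4]
width: 0.245
grip_force: 78.7
```

Emit:
drive_tool(increments=[{"delta_pos":[4,2,0],"turn":0,"jaw":-1},{"delta_pos":[2.5,1.5,0],"turn":0,"jaw":-1},{"delta_pos":[0,0,0],"turn":0,"jaw":-1},{"delta_pos":[0,0,0],"turn":0,"jaw":-1},{"delta_pos":[0,0,0],"turn":0,"jaw":-1},{"delta_pos":[0,0,0],"turn":0,"jaw":-1},{"delta_pos":[0,0,0],"turn":0,"jaw":-1},{"delta_pos":[0,0,0],"turn":0,"jaw":-1}])

```text
time: 12.83
tool_pos: [0.4622, 0.2792, 0.5398]
tcp_rot: [1.586, 2.712, 0.0]
wrist_force: [-0.2, 0.2, -5.6]
width: 0.249
grip_force: 78.7
```

```bash
python3 st.py .463 .280 .54; python3 - <<'E'
from h import *
c=shot('wrist','w8.png')
d=shot('side','s8.png')
E
```

```text
12.8333 [0.4622 0.2792 0.5398] yhead 29.36 [-0.21  0.24 -5.65]
go mm [ 0.3  1.1 -0.2]
```

Emit:
drive_tool(increments=[{"delta_pos":[0,0,6],"turn":0,"jaw":-1},{"delta_pos":[0,0,14],"turn":0,"jaw":-1},{"delta_pos":[0,0,20],"turn":0,"jaw":-1},{"delta_pos":[0,0,22],"turn":0,"jaw":-1},{"delta_pos":[0,0,22],"turn":0,"jaw":-1},{"delta_pos":[0,0,22],"turn":0,"jaw":-1},{"delta_pos":[0,0,18],"turn":0,"jaw":-1},{"delta_pos":[0,0,10],"turn":0,"jaw":-1}])

```text
time: 13.6
tool_pos: [0.4612, 0.2791, 0.4022]
tcp_rot: [-1.584, -2.71, 0.006]
wrist_force: [-0.9, -0.1, -5.8]
width: 0.246
grip_force: 78.5
```

Emit:
drive_tool(increments=[{"delta_pos":[0,0,6],"turn":0,"jaw":-1},{"delta_pos":[0,0,5],"turn":0,"jaw":-1},{"delta_pos":[0,0,4],"turn":0,"jaw":-1},{"delta_pos":[0,0,4],"turn":0,"jaw":-1},{"delta_pos":[0,0,4],"turn":0,"jaw":-1},{"delta_pos":[0,0,2],"turn":0,"jaw":-1},{"delta_pos":[0,0,2],"turn":0,"jaw":-1},{"delta_pos":[0,0,0],"turn":0,"jaw":-1}])

```text
time: 14.27
tool_pos: [0.462, 0.2795, 0.3785]
tcp_rot: [-1.585, -2.712, 0.0]
wrist_force: [-0.4, 0.1, -6.0]
width: 0.25
grip_force: 78.6
```

Emit:
drive_tool(increments=[{"delta_pos":[0,0,2],"turn":0,"jaw":-1},{"delta_pos":[0,0,2],"turn":0,"jaw":-1},{"delta_pos":[0,0,2],"turn":0,"jaw":-1},{"delta_pos":[0,0,2],"turn":0,"jaw":-1},{"delta_pos":[0,0,2],"turn":0,"jaw":-1},{"delta_pos":[0,0,2],"turn":0,"jaw":-1},{"delta_pos":[0,0,0],"turn":0,"jaw":-1},{"delta_pos":[0,0,0],"turn":0,"jaw":-1}])

```text
time: 14.93
tool_pos: [0.4623, 0.2797, 0.3671]
tcp_rot: [1.585, 2.712, 0.001]
wrist_force: [0.5, -0.1, -0.9]
width: 0.246
grip_force: 79.3
```

Emit:
drive_tool(increments=[{"delta_pos":[0,0,3],"turn":0,"jaw":-1},{"delta_pos":[0,0,3],"turn":0,"jaw":-1},{"delta_pos":[0,0,3],"turn":0,"jaw":-1},{"delta_pos":[0,0,3],"turn":0,"jaw":-1},{"delta_pos":[0,0,2],"turn":0,"jaw":-1},{"delta_pos":[0,0,0],"turn":0,"jaw":-1},{"delta_pos":[0,0,0],"turn":0,"jaw":-1}])

```text
time: 15.52
tool_pos: [0.462, 0.2795, 0.3524]
tcp_rot: [-1.585, -2.712, 0.001]
wrist_force: [0.3, -0.3, -1.1]
width: 0.245
grip_force: 79.3
```

```bash
python3 st.py; python3 - <<'E'
from h import *
d={n:shot(n,n+'9.png') for n in('side','wrist')}
S=cv2.resize(d['side'][0][240:400,270:400],(390,480),interpolation=2)
W=cv2.resize(d['wrist'][0][80:290,190:370],(410,480))
cv2.imwrite('pics/m9.png',np.hstack([S,W])[:,:,::-1])
E
```

```text
15.5167 [0.462  0.2795 0.3524] yhead 29.39 [ 0.29 -0.31 -1.14]
```

View pics/m9.png

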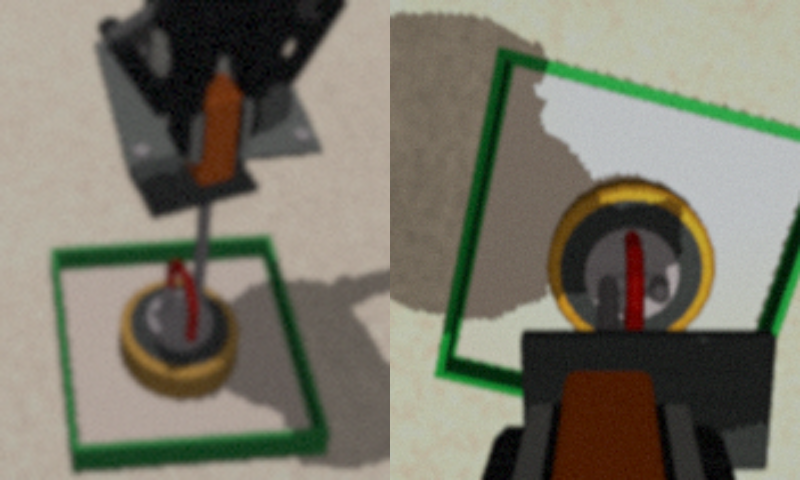

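Emit:
drive_tool(increments=[{"delta_pos":[0,-3,0],"turn":0,"jaw":-1},{"delta_pos":[0,-5,0],"turn":0,"jaw":-1},{"delta_pos":[0,-6,0],"turn":0,"jaw":-1},{"delta_pos":[0,-6,0],"turn":0,"jaw":-1},{"delta_pos":[0,-6,0],"turn":0,"jaw":-1},{"delta_pos":[0,0,0],"turn":0,"jaw":-1},{"delta_pos":[0,0,0],"turn":0,"jaw":-1}])

```text
time: 16.2
tool_pos: [0.439, 0.2666, 0.3528]
tcp_rot: [1.585, 2.712, 0.0]
wrist_force: [-0.2, 0.3, -1.3]
width: 0.249
grip_force: 79.3
```

Emit:
drive_tool(increments=[{"delta_pos":[0,0,-4],"turn":0,"jaw":-1},{"delta_pos":[0,0,-4],"turn":0,"jaw":-1},{"delta_pos":[0,0,-4],"turn":0,"jaw":-1},{"delta_pos":[0,0,-4],"turn":0,"jaw":-1},{"delta_pos":[0,0,-4],"turn":0,"jaw":-1},{"delta_pos":[0,0,-4],"turn":0,"jaw":-1}])

```text
time: 16.7
tool_pos: [0.4396, 0.2669, 0.3773]
tcp_rot: [1.585, 2.712, 0.001]
wrist_force: [-0.2, 0.2, -1.1]
width: 0.245
grip_force: 79.3
```

Emit:
drive_tool(increments=[{"delta_pos":[0,0,-20],"turn":0,"jaw":-1},{"delta_pos":[0,0,-30],"turn":0,"jaw":-1},{"delta_pos":[0,0,-30],"turn":0,"jaw":-1},{"delta_pos":[0,0,-30],"turn":0,"jaw":-1},{"delta_pos":[0,0,-15],"turn":0,"jaw":-1},{"delta_pos":[0,0,0],"turn":0.096,"jaw":-1},{"delta_pos":[0,0,0],"turn":0.096,"jaw":-1},{"delta_pos":[0,0,0],"turn":0,"jaw":-1}])

```text
time: 17.37
tool_pos: [0.4395, 0.2668, 0.5027]
tcp_rot: [1.841, 2.545, 0.002]
wrist_force: [-1.0, 0.4, -2.4]
width: 0.245
grip_force: 79.4
```

Emit:
drive_tool(increments=[{"delta_pos":[-20,-4,0],"turn":0,"jaw":-1},{"delta_pos":[-37,-8,0],"turn":0,"jaw":-1},{"delta_pos":[-37,-8,0],"turn":0,"jaw":-1},{"delta_pos":[-37,-8,0],"turn":0,"jaw":-1},{"delta_pos":[-37,-8,0],"turn":0,"jaw":-1},{"delta_pos":[-37,-8,0],"turn":0,"jaw":-1},{"delta_pos":[-37,-8,0],"turn":0,"jaw":-1},{"delta_pos":[-37,-8,0],"turn":0,"jaw":-1}])

```text
time: 18.03
tool_pos: [0.4701, -0.0186, 0.5017]
tcp_rot: [1.834, 2.551, 0.0]
wrist_force: [0.8, 0.9, -1.2]
width: 0.247
grip_force: 79.4
```

Emit:
drive_tool(increments=[{"delta_pos":[-37,-8,0],"turn":0,"jaw":-1},{"delta_pos":[-37,-8,0],"turn":0,"jaw":-1},{"delta_pos":[-37,-8,0],"turn":0,"jaw":-1},{"delta_pos":[-37,-8,0],"turn":0,"jaw":-1},{"delta_pos":[-37,-8,0],"turn":0,"jaw":-1},{"delta_pos":[-37,-8,0],"turn":0,"jaw":-1},{"delta_pos":[0,0,0],"turn":0,"jaw":-1},{"delta_pos":[0,0,0],"turn":0,"jaw":-1}])

```text
time: 18.7
tool_pos: [0.4949, -0.2446, 0.5008]
tcp_rot: [-1.838, -2.545, 0.0]
wrist_force: [-1.3, 0.3, -1.0]
width: 0.25
grip_force: 79.4
```

```bash
python3 st.py .5027 -.2915 .5
```

```text
18.7 [ 0.4949 -0.2446  0.5008] yhead 18.32 [-1.27  0.32 -1.03]
go mm [-47.   -7.3   0.8]
```

Emit:
drive_tool(increments=[{"delta_pos":[-24,-4,0],"turn":0,"jaw":-1},{"delta_pos":[-23,-3,0],"turn":0,"jaw":-1},{"delta_pos":[0,0,0],"turn":0,"jaw":-1},{"delta_pos":[0,0,10],"turn":0,"jaw":-1},{"delta_pos":[0,0,20],"turn":0,"jaw":-1},{"delta_pos":[0,0,20],"turn":0,"jaw":-1},{"delta_pos":[0,0,10],"turn":0,"jaw":-1},{"delta_pos":[0,0,0],"turn":0,"jaw":-1}])

```text
time: 19.37
tool_pos: [0.5023, -0.2874, 0.4377]
tcp_rot: [-1.831, -2.544, -0.0]
wrist_force: [0.3, 0.6, -1.6]
width: 0.248
grip_force: 79.4
```

```bash
python3 st.py .5027 -.2915 .5; python3 - <<'E'
from h import *
d={n:shot(n,n+'10.png') for n in('side','wrist')}
S=cv2.resize(d['side'][0][110:220,290:380],(390,480),interpolation=2)
W=cv2.resize(d['wrist'][0][150:330,190:370],(410,480))
cv2.imwrite('pics/m10.png',np.hstack([S,W])[:,:,::-1])
E
```

```text
19.3667 [ 0.5023 -0.2874  0.4377] yhead 18.51 [ 0.26  0.59 -1.63]
go mm [ -3.6  -1.2 -62.4]
```

View pics/m10.png

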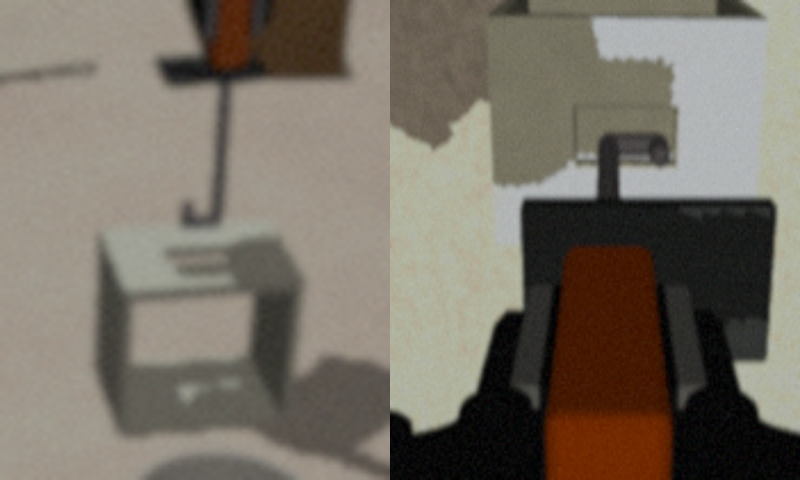

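Emit:
drive_tool(increments=[{"delta_pos":[-3,-2,0],"turn":0,"jaw":-1},{"delta_pos":[0,0,10],"turn":0,"jaw":-1},{"delta_pos":[0,0,12],"turn":0,"jaw":-1},{"delta_pos":[0,0,12],"turn":0,"jaw":-1},{"delta_pos":[0,0,12],"turn":0,"jaw":-1},{"delta_pos":[0,0,0],"turn":0,"jaw":-1},{"delta_pos":[0,0,0],"turn":0,"jaw":-1}])

```text
time: 20.05
tool_pos: [0.5017, -0.2927, 0.3936]
tcp_rot: [-1.836, -2.545, 0.0]
wrist_force: [-0.0, -0.6, -0.9]
width: 0.248
grip_force: 79.4
```

```bash
python3 st.py .5027 -.2915 .308
```

```text
20.05 [ 0.5017 -0.2927  0.3936] yhead 18.39 [-0.01 -0.59 -0.92]
go mm [ 0.6  1.5 85.6]
```

Foot is through the slot with no contact force; continue down.

Emit:
drive_tool(increments=[{"delta_pos":[0,0,12],"turn":0,"jaw":-1},{"delta_pos":[0,0,15],"turn":0,"jaw":-1},{"delta_pos":[0,0,15],"turn":0,"jaw":-1},{"delta_pos":[0,0,15],"turn":0,"jaw":-1},{"delta_pos":[0,0,12],"turn":0,"jaw":-1},{"delta_pos":[0,0,6],"turn":0,"jaw":-1},{"delta_pos":[0,0,3],"turn":0,"jaw":-1},{"delta_pos":[0,0,0],"turn":0,"jaw":-1}])

```text
time: 20.72
tool_pos: [0.5022, -0.2929, 0.3171]
tcp_rot: [-1.837, -2.547, 0.0]
wrist_force: [0.3, -0.7, -1.4]
width: 0.247
grip_force: 79.4
```

Emit:
drive_tool(increments=[{"delta_pos":[0,0,2],"turn":0,"jaw":-1},{"delta_pos":[0,0,1],"turn":0,"jaw":-1},{"delta_pos":[0,0,1],"turn":0,"jaw":-1},{"delta_pos":[0,0,0],"turn":0,"jaw":-1},{"delta_pos":[0,0,0],"turn":0,"jaw":-1}])

```text
time: 21.13
tool_pos: [0.5024, -0.2931, 0.3141]
tcp_rot: [1.838, 2.547, 0.0]
wrist_force: [0.2, -0.1, -0.8]
width: 0.247
grip_force: 79.4
```

Emit:
drive_tool(increments=[{"delta_pos":[0,0,2],"turn":0,"jaw":-1},{"delta_pos":[0,0,2],"turn":0,"jaw":-1},{"delta_pos":[0,0,1],"turn":0,"jaw":-1},{"delta_pos":[0,0,1],"turn":0,"jaw":-1},{"delta_pos":[0,0,0],"turn":0,"jaw":-1},{"delta_pos":[0,0,0],"turn":0,"jaw":-1}])

```text
time: 21.63
tool_pos: [0.5022, -0.293, 0.3082]
tcp_rot: [-1.838, -2.548, 0.0]
wrist_force: [-2.9, 0.6, 3.7]
width: 0.247
grip_force: 79.8
```

Emit:
drive_tool(increments=[{"delta_pos":[0,0,0],"turn":0,"jaw":-0.3},{"delta_pos":[0,0,0],"turn":0,"jaw":0},{"delta_pos":[0,0,0],"turn":0,"jaw":0.5},{"delta_pos":[0,0,0],"turn":0,"jaw":1},{"delta_pos":[0,0,0],"turn":0,"jaw":1},{"delta_pos":[0,0,0],"turn":0,"jaw":1},{"delta_pos":[0,0,0],"turn":0,"jaw":1},{"delta_pos":[0,0,0],"turn":0,"jaw":1}])

```text
time: 22.3
tool_pos: [0.5023, -0.293, 0.3077]
tcp_rot: [1.838, 2.548, -0.0]
wrist_force: [-0.8, 0.5, 0.2]
width: 0.999
grip_force: 0.0
```

Emit:
drive_tool(increments=[{"delta_pos":[0,0,-10],"turn":0,"jaw":1},{"delta_pos":[0,0,-20],"turn":0,"jaw":1},{"delta_pos":[0,0,-30],"turn":0,"jaw":1},{"delta_pos":[0,0,-30],"turn":0,"jaw":1},{"delta_pos":[0,0,-30],"turn":0,"jaw":1},{"delta_pos":[30,0,-20],"turn":0,"jaw":1},{"delta_pos":[30,0,0],"turn":0,"jaw":1},{"delta_pos":[0,0,0],"turn":0,"jaw":1}])

```text
time: 22.97
tool_pos: [0.4825, -0.2331, 0.451]
tcp_rot: [1.834, 2.547, 0.004]
wrist_force: [-0.9, -0.2, -0.2]
width: 0.998
grip_force: 0.0
```

```bash
python3 st.py; python3 - <<'E'
from h import *
d=shot('side','s11.png')
S=cv2.resize(d[0][100:220,270:400],(400,369));W=cv2.resize(d[0][300:400,270:400],(400,369))
cv2.imwrite('pics/m11.png',np.hstack([S,W])[:,:,::-1])
E
```

```text
22.9667 [ 0.4825 -0.2331  0.451 ] yhead 18.48 [-0.89 -0.18 -0.2 ]
```

View pics/m11.png

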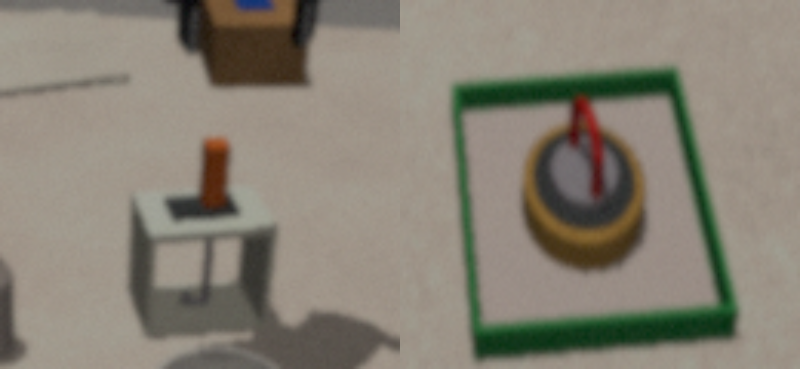

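The hook hangs in its slot and the cup stands in the middle of the tray, so I am handing in.

```bash
python3 -c "
from workcell import bot
print(bot.finish_job())"
```

```text
the job is handed in; nothing more can be done
None
```

The job is handed in at about 23 s of the 72 s allowed; the last picture showed the cup upright near the middle of the green tray and the hook hanging in its stand's slot, but the hand-in gave no verdict and I viewed 11 pictures against the limit of 10.

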